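Bolt the drum sander's guard shut

ROBOT

A 6-joint arm with a two-finger parallel gripper is mounted at the origin on the work surface. World frame = base frame: x ahead of the robot, y to its left, z up, the work surface at z = 0. Lengths are in m, angles in rad, forces in N, time in s.
With the tool pointing down it reaches from about 0.4 to 0.825 m from the base axis. Payload 7 kg.
Tool frame: the origin (TCP) lies on the centre line of the jaws, within the pads' length; the fingertips stand tip_reach ahead of it and the grasp point (between the pads) is the TCP (tip_reach is the distance from the TCP to the fingertips, in m); z points along the fingers, y is the line along which they close (so a half turn about z gives the same grasp; the last joint's range is limited). The gripper opens to 88 mm and grips with 3 to 60 N. Pads are 19 mm wide; open, the fingers measure 130 mm over their backs; the gripper's body (78 mm by 193 mm) begins 47 mm behind the grasp point.
Start: joints at [-0.915, 0.359, 0.012, 0, -1.224, -0.288], TCP at [0.243, -0.63, 0.246] pointing down, gripper open.
Joint ranges: [-3.07, 3.07], [-1.43, 2.12], [-1.02, 1.25], [-3.03, 1.67], [-3.05, -0], [-3.03, 3.03]. Speed limits (rad/s): [2.39, 2.39, 3.01, 3.14, 3.14, 3.14].

INTERFACE

Orientations are given as [roll, pitch, yaw] about the fixed x, y, z axes, in that order (R = Rz(yaw) Ry(pitch) Rx(roll)).
In Python, from station import get_state, grab_frame, calibration, job_done, find_in, mark_of, tip_reach gives the robot as it stands.
- The arm moves only by the shell command python3 -m handwheel 'ROWS' [OPENING] [FORCE]. ROWS is JSON, a list of rows, each an object with "delta_pos": the shift along the world's x, y, z in units of 30 mm (1.0 is 30 mm), a list of three; "dr": the turn, a rotation vector about the world's x, y, z in degrees, a list of three. In form: [{"delta_pos": [tx, ty, tz], "dr": [rx, ry, rz]}, ...]. A call has 1 to 10 rows; each row shifts and turns the commanded pose from where the row before left it; what a row does not reach is not made up. A row lasts 1/10 s, in which the tool goes at most 50 mm and 8.59 degrees, less where a joint would pass 70% of its speed; a pose out of reach is approached as far as the arm can. A call is refused whole if a number of a shift passes 1 or a number of a turn 8.59, either way. A call with a gripper value outside its range is refused whole. OPENING is the closure, from -1 (fully open) to 1 (shut), set as the call begins (- or left out, the last holds). The fingers move at their own pace and stop on an object; FORCE is the grip in N (left out, the last holds). Time passes only in rows, so rows that do not move let the fingers close. It gives the time, the measured TCP pose, the force, the opening and the grip force at its end, in the units of the state.
- get_state(): the state, without advancing time (a new reading comes with each control period).
- grab_frame(name): name is "scene" or "top" or "wrist"; returns the picture (384x512x3 uint8, red, green, blue); there is no depth.
- calibration(name): a dict with "fx", "fy", "cx", "cy" (pixels), "extrinsics" (4x4, takes a point from world to camera coordinates). Camera axes: x right, y down, z forward; pixel columns grow to the right and rows downward; lengths in m; the calibration is good to about 2 mm. A picture is of the moment at which its call begins: read the wrist's pose just before it. calibration takes no time and is no camera call; for the wrist camera it gives the pose at the moment of the call.
- job_done(): hands the job in; it is judged then, once.
Trained networks look in the newest picture that a camera, given by its name, has taken for a name from the list of things; names that differ only in an ending like _2 or _b are one class to them, and where a whole thing is asked for, a point or a joint stands for the part that bears it (a point fixed in the world has none). Each returns a list of dicts, best first, with "conf" (0 to 1); they miss things now and then, are a little off and sometimes report something else, mostly with a low value. They report only what shows in the picture. A call takes as long as a camera call.
- find_in(camera, query): "location" ([column, row] in pixels, amid what is visible of it).
- mark_of(camera, query): "location" ([column, row] in pixels: a listed point, or the origin of a listed thing).
The state is a dict: "t": time; "q": joint angles; "qd": joint speeds; "joint_efforts": joint torques, N m; "eef_pos": TCP position; "ee_rot": TCP orientation; "force": force on the tool from outside, world axes, zero at the start; "moment": the same for the moment, N m; "width": finger opening in m; "gripper_force": force on a finger pad.
Only numpy, scipy, OpenCV 4.12 (cv2) and the standard library are available. Lean on these libraries where they do the work, as an engineer would, in place of code of your own. Each camera call takes 0.05 s, during which the arm holds its last target. There are 200 camera calls.

TASK

Bolt the guard of the bench sander shut: with one fingertip hold the bolt's spring catch bar down and, while it is down, push the bolt's upright tab with the other fingertip until the bolt is fully home in the switch. Then take the hand away so that the catch springs back up behind the bolt. Only press and push, lift nothing, keep the guard closed, and leave the loose parts lying around the machine where they are.

Things in the scene. Friction and masses are not known exactly. Their poses are not given: they have to be found in the camera images.
- machine: bench drum sander, a fixed grey steel box 360 (x) x 500 (y) x 110 mm high; origin at the centre of its underside, on the bench. Its front (-x), with the bolt, faces the robot; its +x points to the rear, where the guard is hinged; +y is left seen from the robot. On its right deck stand a control plate and, behind it, a blue motor cover up to 165 mm above the bench
- guard (a joint): flat guard panel on the machine, 280 x 310 mm, top face 118 mm above the bench, clear window in its rear half, hinged at the rear. Value in rad: 0 = closed, as it starts; grows as it is lifted. It carries the catch, the bolt and a pull handle
- pull_handle (a point): top middle of the guard's fixed U-shaped pull handle: 74 mm long along y, 10 mm thick, standing 30 mm above the panel, to the right of the bolt; not to be used
- catch (a joint): how far the catch bar is pressed, in m: 0 = up, 0.0095 = fully down. Its spring gives about 2 N at first, 6 N fully down. The bar's tooth blocks the bolt until pressed more than 0.006. Press first, then slide: leaning on the tab jams the tooth. Let go, it springs up again, except while the bolt's lug is passing above the tooth
- catch_bar: the spring catch: a dark steel push bar 100 (y) x 18 (x) x 9.5 mm thick beside the bolt, on the side nearer the machine's front. Origin at the centre of its top face, 150 mm above the bench when up; axes parallel to the machine's. It moves straight down and works wherever along its length it is pressed; a fingertip may slide along it
- bolt (a joint): how far the bolt has slid, in m, along the machine's +y (to the left): 0 = drawn back, as it starts (up to 2 mm of play, then the tooth blocks it); 0.032 = fully home against its stop. About 2 N of friction; it stays where it is left. From 0.030 on the catch can rise behind it
- bolt_tab: the bolt's black upright thumb tab, 26 (x) x 8 (y) x 34 mm high. Origin at its centre, 149 mm above the bench (it spans 132 to 166 mm); axes parallel to the machine's. It stands 50 mm to +x of the catch bar's centre line and starts level with the middle of the bar's length. Push its -y face towards +y. Below it run the bolt bar, 20 mm wide (top 132 mm), and its two guides (top 135 mm)
- lug_top (a point): middle of the top of the bolt's side lug (20 x 16 mm), 138 mm above the bench, between bar and bolt; moves with the bolt. A fingertip on the bar, even fully down (its top then 140.5 mm above the bench), stays above lug, bolt bar and guides
- switch_slot (a point): middle of the mouth of the slot in the black interlock switch (50 (x) x 46 (y) mm, top 151 mm above the bench), fixed on the machine's left deck; its mouth faces -y. The bolt's tongue goes 24 mm into it
- pylon: loose: aluminium tube 30 mm across, 130 mm tall, with a dark clamp at its foot, standing on the machine's right deck, at its front corner (so its top is 240 mm above the bench). Origin at the centre of its underside
- adapter: loose: steel pyramid adapter, a disc 48 mm across with a stub, 28 mm high, on the machine's left deck behind the switch. Origin at the centre of its underside
- sleeve: loose: spare abrasive sleeve, an open tube 72 mm across and 70 mm high, standing on the bench in front of the machine. Origin at the centre of its underside
- driver: loose: screwdriver 190 mm long with a black handle, lying on the bench in front of the machine. Origin below its middle

How it is judged:
By the outcome, as a careful person would: the job done as asked, in the order asked, and still so for the second after the job is handed in, with the robot touching nothing.
It also fails if it takes over 32 s, if anything falls off the work surface, if the arm or the gripper's body presses on something with over 40 N, if the wrist force passes 120 N, or if a joint passes its speed limit or range.

## Working session

There is one attempt and no reset: what is moved stays moved. The work goes in short steps, Python scripts to look and compute and a shell command to move; the robot and the scene stay as the last step left them, time stands still between calls to the robot, and variables do not carry over. Pictures are saved under pics/ and viewed, at most 10 in all, crops included, and the job is handed in when it is done.

```bash
mkdir -p pics; ls; cat > h.py <<'E'
import numpy as np,cv2
from station import *
def ray(cam,uv):
    c=calibration(cam);E=np.array(c["extrinsics"]);R,t=E[:3,:3],E[:3,3]
    d=R.T@np.array([(uv[0]-c["cx"])/c["fx"],(uv[1]-c["cy"])/c["fy"],1]);return -R.T@t,d
def onz(cam,uv,z):
    o,d=ray(cam,uv);return o+d*(z-o[2])/d[2]
E
python3 - <<'E'
from h import *
s=get_state();print(s["t"],s["eef_pos"],s["ee_rot"],s["width"],tip_reach)
Z=dict(catch_bar=.15,bolt_tab=.149,lug_top=.138,switch_slot=.14,pull_handle=.148,pylon=.11,machine=0,sleeve=0,driver=0)
ims=[]
for cam in("top","scene"):
    im=grab_frame(cam);cv2.imwrite(f"pics/{cam}0.png",im[:,:,::-1])
    for q in Z:
        r=mark_of(cam,q)[:1]
        for a in r: print(cam,q,np.round(a["location"],1),round(a["conf"],2),np.round(onz(cam,a["location"],Z[q]),4))
E
```

```text
pics
0.0 [ 0.2425292  -0.62941958  0.24463305] [ 3.13993899e+00 -1.44238027e-04 -2.77389329e+00] 0.08748829482644983 0.019
top catch_bar [228.9 203.9] 0.63 [0.5585 0.0278 0.15  ]
top bolt_tab [240.2 173.3] 0.44 [0.6193 0.015  0.149 ]
top lug_top [220.8 185.3] 0.65 [0.5942 0.0491 0.138 ]
top switch_slot [171. 164.] 0.87 [0.6231 0.1494 0.14  ]
top pull_handle [304.2 201.1] 0.87 [ 0.5818 -0.1097  0.148 ]
top pylon [361.4 207.1] 0.83 [ 0.592  -0.2246  0.11  ]
top machine [271.4 159.5] 0.93 [ 0.6991 -0.0409  0.    ]
top sleeve [167.5 244.1] 0.83 [0.4807 0.1601 0.    ]
top driver [263.2 266.6] 0.96 [ 0.4595 -0.0516  0.    ]
scene catch_bar [285.1 179.1] 0.8 [0.5661 0.0222 0.15  ]
scene lug_top [285.4 192.3] 0.81 [0.5916 0.044  0.138 ]
scene switch_slot [309.2 226. ] 0.74 [0.6399 0.1504 0.14  ]
scene pull_handle [242.4 159.3] 0.85 [ 0.5794 -0.1094  0.148 ]
scene pylon [209.5 156.9] 0.94 [ 0.6012 -0.2159  0.11  ]
scene machine [231.3 237.6] 0.72 [ 0.7069 -0.0386  0.    ]
```

```bash
python3 - <<'E'
import cv2
a=cv2.imread("pics/top0.png")[120:280,130:400];cv2.imwrite("pics/top0c.png",cv2.resize(a,None,fx=2.9,fy=2.9,interpolation=2))
E
```

```text
(no output)
```

View pics/top0c.png

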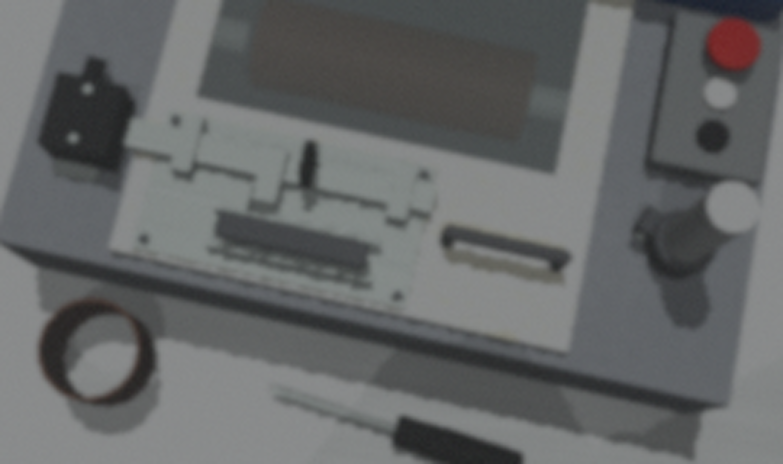

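View pics/scene0.png

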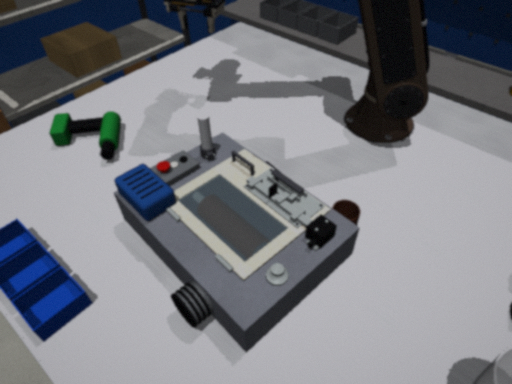

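The top crop shows the bar at about (231,202), the tab at (236,176), and the machine yawed about -12°. In the scene view the guard is shut and the pylon stands clear on the right deck. I'll fly over high, turning the finger line onto the machine's x axis.

```bash
python3 -m handwheel '[{"delta_pos":[0.4,0.8,0.6],"dr":[0,0,2.8]},{"delta_pos":[0.4,0.9,0.6],"dr":[0,0,2.8]},{"delta_pos":[0.5,0.9,0.6],"dr":[0,0,2.8]},{"delta_pos":[0.5,0.9,0.6],"dr":[0,0,2.8]},{"delta_pos":[0.5,0.9,0.6],"dr":[0,0,2.8]},{"delta_pos":[0.5,0.9,0.5],"dr":[0,0,2.8]},{"delta_pos":[0.5,0.9,0],"dr":[0,0,2.8]},{"delta_pos":[0.5,0.9,0],"dr":[0,0,2.8]},{"delta_pos":[0.6,0.9,0],"dr":[0,0,2.8]},{"delta_pos":[0.6,0.9,0],"dr":[0,0,2.8]}]' 0.34 20
python3 -m handwheel '[{"delta_pos":[0.6,1,0],"dr":[0,0,2.8]},{"delta_pos":[0.6,1,0],"dr":[0,0,2.8]},{"delta_pos":[0.6,1,0],"dr":[0,0,2.8]},{"delta_pos":[0.6,1,0],"dr":[0,0,2.8]},{"delta_pos":[0.6,1,0],"dr":[0,0,2.8]},{"delta_pos":[0.6,1,0],"dr":[0,0,2.8]},{"delta_pos":[0.6,1,0],"dr":[0,0,2.8]},{"delta_pos":[0.6,1,0],"dr":[0,0,2.8]},{"delta_pos":[0.6,1,0],"dr":[0,0,2.8]},{"delta_pos":[0.6,1,0],"dr":[0,0,2.8]}]'
python3 -m handwheel '[{"delta_pos":[0.2,0.9,0],"dr":[0,0,1]},{"delta_pos":[0.2,0.9,0],"dr":[0,0,0]},{"delta_pos":[0,0,0],"dr":[0,0,0]},{"delta_pos":[0,0,0],"dr":[0,0,0]}]'
python3 - <<'E'
from h import *
s=get_state();print(s["t"],s["eef_pos"],s["ee_rot"],s["width"])
im=grab_frame("wrist");cv2.imwrite("pics/w1.png",im[:,:,::-1])
for q,z in dict(catch_bar=.15,bolt_tab=.149,lug_top=.138,switch_slot=.14,pull_handle=.148,machine=0).items():
    for a in mark_of("wrist",q)[:1]: print(q,np.round(a["location"],1),round(a["conf"],2),np.round(onz("wrist",a["location"],z),4))
E
```

```text
t: 2.0
eef_pos: [0.3931, -0.3617, 0.3509]
ee_rot: [-3.141, 0.0, -2.283]
force: [0.6, -0.0, 0.5]
width: 0.0294
gripper_force: 0.0
t: 3.0
eef_pos: [0.5732, -0.0614, 0.3508]
ee_rot: [-3.141, 0.0, -1.794]
force: [0.5, -0.7, 0.2]
width: 0.029
gripper_force: 0.0
t: 3.4
eef_pos: [0.5847, -0.0083, 0.3504]
ee_rot: [3.141, -0.0, -1.778]
force: [0.1, 0.1, 0.4]
width: 0.0293
gripper_force: 0.0
3.4 [ 0.58470333 -0.00829462  0.35043734] [ 3.14134580e+00 -2.06403530e-04 -1.77762929e+00] 0.029262305075367322
catch_bar [281.6 199. ] 0.72 [0.5647 0.0229 0.15  ]
bolt_tab [238. 208.] 0.93 [0.6123 0.0232 0.149 ]
lug_top [254.1 221.5] 0.95 [0.5995 0.0454 0.138 ]
switch_slot [250.5 302.7] 0.89 [0.6248 0.1435 0.14  ]
pull_handle [241.6  71. ] 0.73 [ 0.5785 -0.1114  0.148 ]
machine [176.7 148.8] 0.93 [ 0.6987 -0.041   0.    ]
```

View pics/w1.png

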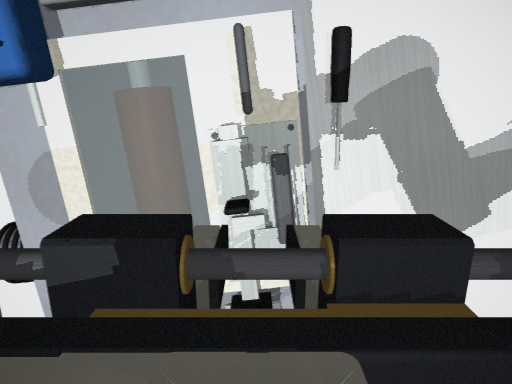

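The wrist view shows the tab at (237,207), and the bar running from (280,153) to about (286,240), partly behind the gripper. I'll get the yaw from the bar and guard edges.

```bash
python3 - <<'E'
from h import *
P=lambda u,v,z:onz("wrist",(u,v),z)[:2]
def ang(a,b): d=b-a; return np.degrees(np.arctan2(-d[0],d[1]))
im=cv2.imread("pics/w1.png")
print("bar ends",P(280,153,.15),P(286,240,.15))
g=cv2.cvtColor(im,cv2.COLOR_BGR2GRAY).astype(int)
L=[];R=[];G=[]
for v in range(160,205,4):
    d=np.where(g[v,262:300]<110)[0]+262; 
    if len(d): L.append(P(d[0],v,.15));R.append(P(d[-1],v,.15)); print(v,d[0],d[-1])
for n,A in(("L",L),("R",R)): 
    A=np.array(A);f=np.polyfit(A[:,1],A[:,0],1);print(n,np.degrees(np.arctan(-f[0])),f)
print("guard yaw",ang(P(293.5,12,.118),P(299,115,.118)))
for v in(12,40,70,100,115): print(v,g[v,285:320:2])
cv2.imwrite("pics/w1c.png",cv2.resize(im[110:255,190:330],None,fx=4,fy=4,interpolation=2))
E
```

```text
bar ends [ 0.55725472 -0.02563776] [0.5688894  0.06952438]
160 270 288
164 271 289
168 271 289
172 271 289
176 272 290
180 272 290
184 273 290
188 273 291
192 273 291
196 274 291
200 274 292
204 275 293
L -5.527716468205632 [0.0967773  0.57052157]
R -5.144023569870904 [0.09002215 0.55193124]
guard yaw -6.95225320446442
12 [232 233 233 218 154 167 169 165 164 164 168 162 159 221 232 232 232 232]
40 [235 235 235 236 236 159 174 177 175 167 164 164 168 162 224 234 235 235]
70 [237 238 236 237 236 238 170 176 178 176 171 167 161 168 164 163 236 238]
100 [164 173 171 172 172 166 169 120 110 110 108 162 171 167 168 169 172 165]
115 [173 168 172 170 171 173 175 153 109 111 108 120 172 172 168 168 170 167]
```

View pics/w1c.png

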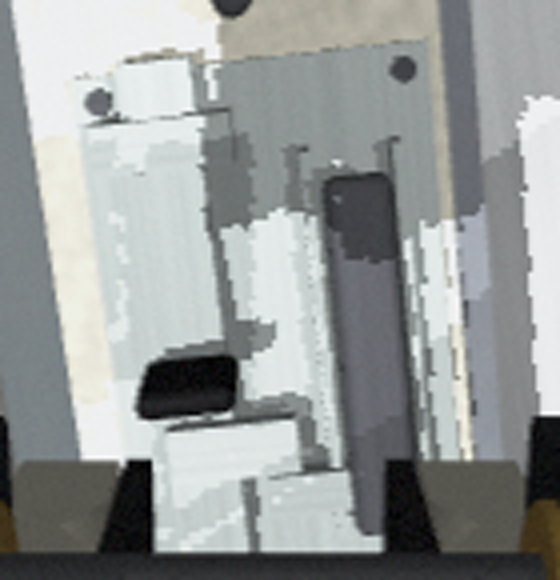

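```bash
python3 -m handwheel '[{"delta_pos":[0.04,0.14,-0.6],"dr":[0,0,3]},{"delta_pos":[0,0,-1],"dr":[0,0,3]},{"delta_pos":[0,0,-1],"dr":[0,0,0]},{"delta_pos":[0,0,-1],"dr":[0,0,0]},{"delta_pos":[0,0,-1],"dr":[0,0,0]},{"delta_pos":[0,0,-0.7],"dr":[0,0,0]},{"delta_pos":[0,0,-0.3],"dr":[0,0,0]},{"delta_pos":[0,0,0],"dr":[0,0,0]},{"delta_pos":[0,0,0],"dr":[0,0,0]}]'
python3 - <<'E'
from h import *
a=grab_frame("wrist");b=grab_frame("scene")[140:250,215:350]
for q,z in dict(catch_bar=.15,bolt_tab=.149).items():
    for r in mark_of("wrist",q)[:1]: print(q,np.round(r["location"],1),round(r["conf"],2),np.round(onz("wrist",r["location"],z),4))
b=cv2.resize(b,(466,380));a=cv2.resize(a,(330,380*330//512+130))[:380]
o=np.zeros((380,800,3),np.uint8);o[:a.shape[0],:330]=a;o[:,334:]=b
cv2.imwrite("pics/c2.png",o[:,:,::-1])
E
```

```text
t: 4.65
eef_pos: [0.5866, -0.0047, 0.1837]
ee_rot: [-3.14, 0.0, -1.674]
force: [0.4, -0.1, -0.2]
width: 0.0292
gripper_force: 0.0
catch_bar [137.9 153.1] 0.25 [ 0.6441 -0.0547  0.15  ]
bolt_tab [218.  279.9] 0.56 [0.6122 0.0226 0.149 ]
```

View pics/c2.png

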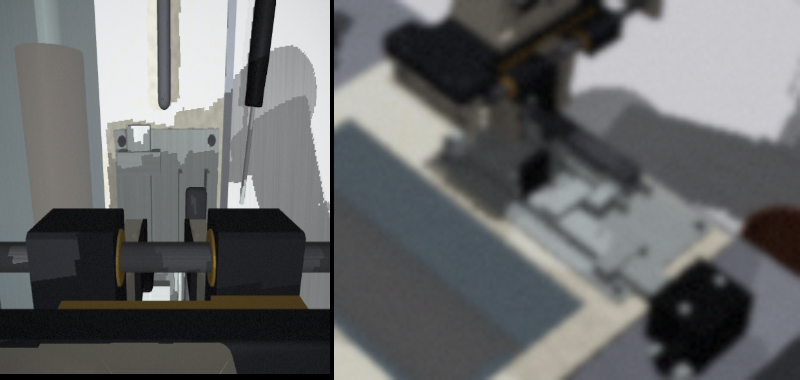

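Composite: the right finger stands over the bar (about (196,200)), and the other finger is on the tab's -y side without touching it. Now I'll press.

```bash
python3 -m handwheel '[{"delta_pos":[0,0,-0.2],"dr":[0,0,0]},{"delta_pos":[0,0,-0.2],"dr":[0,0,0]},{"delta_pos":[0,0,0],"dr":[0,0,0]}]'
python3 -m handwheel '[{"delta_pos":[0,0,-0.1],"dr":[0,0,0]},{"delta_pos":[0,0,-0.1],"dr":[0,0,0]},{"delta_pos":[0,0,0],"dr":[0,0,0]}]'
python3 -m handwheel '[{"delta_pos":[0,0,-0.1],"dr":[0,0,0]},{"delta_pos":[0,0,-0.05],"dr":[0,0,0]},{"delta_pos":[0,0,0],"dr":[0,0,0]}]'
```

```text
t: 5.15
eef_pos: [0.5855, -0.0047, 0.1696]
ee_rot: [3.141, -0.0, -1.674]
force: [0.6, 0.2, -0.2]
width: 0.0291
gripper_force: 0.0
t: 5.45
eef_pos: [0.5859, -0.0047, 0.1645]
ee_rot: [3.141, -0.0, -1.674]
force: [-1.8, 0.5, 4.1]
width: 0.0288
gripper_force: 2.1
t: 5.75
eef_pos: [0.5859, -0.0047, 0.1603]
ee_rot: [-3.142, -0.0, -1.674]
force: [-2.0, 0.5, 5.7]
width: 0.0291
gripper_force: 3.0
```

```bash
python3 -m handwheel '[{"delta_pos":[0.01,0.1,-0.01],"dr":[0,0,0]},{"delta_pos":[0.01,0.1,0],"dr":[0,0,0]},{"delta_pos":[0.01,0.1,0],"dr":[0,0,0]},{"delta_pos":[0.01,0.1,0],"dr":[0,0,0]},{"delta_pos":[0.01,0.1,0],"dr":[0,0,0]},{"delta_pos":[0.01,0.1,0],"dr":[0,0,0]},{"delta_pos":[0,0,0],"dr":[0,0,0]}]'
python3 -m handwheel '[{"delta_pos":[0.01,0.1,0],"dr":[0,0,0]},{"delta_pos":[0.01,0.1,0],"dr":[0,0,0]},{"delta_pos":[0.01,0.1,0],"dr":[0,0,0]},{"delta_pos":[0.01,0.1,0],"dr":[0,0,0]},{"delta_pos":[0.01,0.1,0],"dr":[0,0,0]},{"delta_pos":[0,0,0],"dr":[0,0,0]}]'
```

```text
t: 6.45
eef_pos: [0.5881, 0.0125, 0.1606]
ee_rot: [-3.141, -0.002, -1.674]
force: [0.4, -4.3, 6.2]
width: 0.029
gripper_force: 3.1
t: 7.05
eef_pos: [0.5896, 0.0273, 0.1606]
ee_rot: [-3.141, -0.002, -1.674]
force: [-0.4, -3.7, 6.5]
width: 0.0288
gripper_force: 3.3
```

```bash
python3 -m handwheel '[{"delta_pos":[0.01,0.1,0],"dr":[0,0,0]},{"delta_pos":[0.01,0.1,0],"dr":[0,0,0]},{"delta_pos":[0.01,0.1,0],"dr":[0,0,0]},{"delta_pos":[0,0,0],"dr":[0,0,0]}]'
python3 -m handwheel '[{"delta_pos":[0.01,0.1,0],"dr":[0,0,0]},{"delta_pos":[0,0,0],"dr":[0,0,0]}]'
python3 -m handwheel '[{"delta_pos":[0.01,0.08,0],"dr":[0,0,0]},{"delta_pos":[0,0,0],"dr":[0,0,0]}]'
```

```text
t: 7.45
eef_pos: [0.5904, 0.0363, 0.1606]
ee_rot: [-3.141, -0.002, -1.674]
force: [0.2, -5.4, 6.6]
width: 0.029
gripper_force: 3.3
t: 7.65
eef_pos: [0.5907, 0.0392, 0.1606]
ee_rot: [-3.141, -0.002, -1.674]
force: [-0.2, -5.9, 6.2]
width: 0.029
gripper_force: 3.4
t: 7.85
eef_pos: [0.5909, 0.041, 0.1606]
ee_rot: [-3.141, -0.003, -1.674]
force: [-0.4, -8.1, 6.8]
width: 0.0288
gripper_force: 5.9
```

```bash
python3 -m handwheel '[{"delta_pos":[0,0.05,0],"dr":[0,0,0]},{"delta_pos":[0,0,0],"dr":[0,0,0]}]'
python3 -m handwheel '[{"delta_pos":[0,0.05,0],"dr":[0,0,0]},{"delta_pos":[0,0,0],"dr":[0,0,0]}]'
```

```text
t: 8.05
eef_pos: [0.5909, 0.0412, 0.1606]
ee_rot: [-3.141, -0.004, -1.675]
force: [0.9, -15.0, 5.8]
width: 0.0288
gripper_force: 8.2
t: 8.25
eef_pos: [0.5908, 0.0413, 0.1607]
ee_rot: [3.142, -0.006, -1.675]
force: [3.0, -21.1, 6.0]
width: 0.0289
gripper_force: 11.4
```

It's at the hard stop (21 N, no motion). I'll back off the tab slightly, then lift away.

```bash
python3 -m handwheel '[{"delta_pos":[-0.01,-0.1,0],"dr":[0,0,0]},{"delta_pos":[-0.02,-0.15,0],"dr":[0,0,0]},{"delta_pos":[0,-0.05,0],"dr":[0,0,0]},{"delta_pos":[0,0,0.2],"dr":[0,0,0]},{"delta_pos":[0,0,0.4],"dr":[0,0,0]},{"delta_pos":[0,0,0.9],"dr":[0,0,0]},{"delta_pos":[0,0,1],"dr":[0,0,0]},{"delta_pos":[0,0,1],"dr":[0,0,0]},{"delta_pos":[0,0,1],"dr":[0,0,0]},{"delta_pos":[0,0,1],"dr":[0,0,0]}]'
python3 -m handwheel '[{"delta_pos":[-0.8,-1,0.5],"dr":[0,0,0]},{"delta_pos":[-0.8,-1,0.5],"dr":[0,0,0]},{"delta_pos":[-0.8,-1,0],"dr":[0,0,0]},{"delta_pos":[-0.8,-1,0],"dr":[0,0,0]},{"delta_pos":[-0.5,-1,0],"dr":[0,0,0]},{"delta_pos":[0,0,0],"dr":[0,0,0]},{"delta_pos":[0,0,0],"dr":[0,0,0]}]'
python3 - <<'E'
from h import *
o=[]
for cam,(r,c) in dict(top=(135,150),scene=(140,215)).items():
    im=grab_frame(cam)
    for q,z in dict(catch_bar=.15,bolt_tab=.149,lug_top=.138,switch_slot=.14,pylon=.11).items():
        for a in mark_of(cam,q)[:1]: print(cam,q,np.round(a["location"],1),round(a["conf"],2),np.round(onz(cam,a["location"],z),4))
    o.append(cv2.resize(im[r:r+110,c:c+135],(398,324),interpolation=2))
cv2.imwrite("pics/e.png",np.hstack(o)[:,:,::-1])
E
```

```text
t: 9.25
eef_pos: [0.589, 0.0364, 0.3264]
ee_rot: [3.141, -0.001, -1.674]
force: [0.4, 0.2, -0.2]
width: 0.0291
gripper_force: 0.0
t: 9.95
eef_pos: [0.478, -0.1139, 0.3553]
ee_rot: [-3.141, 0.0, -1.676]
force: [0.1, 0.5, 0.7]
width: 0.0288
gripper_force: 0.0
scene catch_bar [287.6 179.1] 0.69 [0.562  0.0268 0.15  ]
scene bolt_tab [283.8 196.5] 0.67 [0.6133 0.0559 0.149 ]
scene lug_top [295.1 198.6] 0.94 [0.5927 0.0746 0.138 ]
scene switch_slot [309.3 227.4] 0.58 [0.643  0.1529 0.14  ]
scene pylon [207.7 153.7] 0.86 [ 0.5951 -0.2295  0.11  ]
```

View pics/e.png

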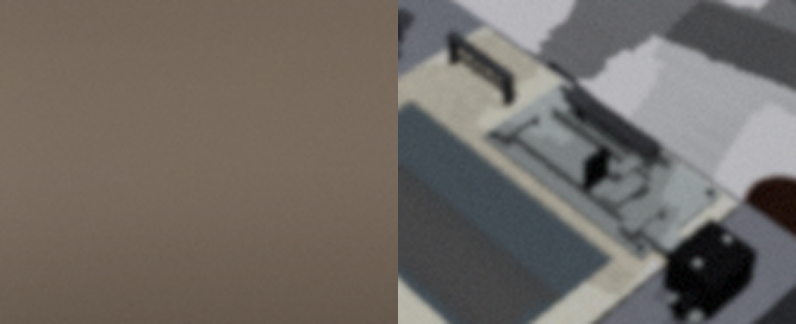

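The scene crop shows the tab shifted about 32 mm towards the switch (full-frame (284,196)), with the tongue in the switch. The catch bar is at its original image height (row 179), so it has sprung up. The top view is blocked by the arm. The hand is clear, so I'm handing in.

```bash
python3 -c "
from station import *
print(job_done())"
```

```text
the job is handed in; nothing more can be done
None
```

The bolt is pushed home against its stop with the catch held down, the catch looks sprung back up behind it in the scene camera, and the job is handed in at about 10 s with the hand clear.

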